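# Click the dryer's timer dial from off to run

### The arm

A 6-joint arm with a two-finger parallel gripper is mounted at the origin on the work surface. World frame = base frame: x ahead of the robot, y to its left, z up, the work surface at z = 0. Lengths are in m, angles in rad, forces in N, time in s.
With the tool pointing down it reaches from about 0.275 to 0.875 m from the base axis. Payload 12.5 kg.
Tool frame: the origin (TCP) lies at the very end of the fingers, on their centre line; the grasp point (between the pads) lies 19 mm behind it; z points along the fingers, y is the line along which they close (so a half turn about z gives the same grasp; the last joint's range is limited). The gripper opens to 85 mm and grips with 20 to 120 N. Pads are 22 mm wide; open, the fingers measure 114 mm over their backs; the gripper's body (76 mm by 85 mm) begins 54 mm behind the grasp point. The pads swing forward as they close: fully open they stand 13 mm farther back than shut.
Start: joints at [1.162, 0.351, 1.652, -0, 1.139, -0.085], TCP at [0.175, 0.521, 0.196] pointing down, gripper open.
Joint ranges: [-2.75, 2.75], [-0.79, 2.1], [0.01, 2.65], [-1.57, 4.71], [0.07, 3.14], [-2.87, 2.87]. Speed limits (rad/s): [2.22, 2.22, 2.79, 3.14, 3.14, 3.14].

### API

Orientations are given as a 3x3 rotation matrix whose columns are the frame's x, y, z axes.
In Python, from bench import manip gives the robot as it stands. Calls block until the motion is done:
- manip.move_ptp(position, orientation): joint-space move of the TCP to a pose.
- manip.move_l(position, attitude=None, max_speed=0.15): straight line of the TCP; attitude=None keeps the orientation; max_speed is the mean speed in m/s.
- manip.move_j(angles): joint-space move.
- manip.set_gripper(opening, effort=None): opening from 0.0 (shut) to 1.0 (fully open); effort is the grip in N (None keeps the last); returns when the fingers have stopped.
- manip.dwell(seconds).
- manip.inverse_kinematics(position, orientation): joint angles nearest the present ones, or None.
- manip.grab_frame(name): name is "scene" or "top"; returns (picture, depth): 480x640x3 uint8, red, green, blue; 480x640 float32, m along the optical axis (not along the pixel's ray), 0 where there is no reading.
- manip.get_calibration(name): a dict with "camera_matrix" (3x3 intrinsics, pixels), "R" (3x3) and "t" (3): a world point X has camera coordinates R X + t. Camera axes: x right, y down, z forward; pixel columns grow to the right and rows downward; lengths in m; the calibration is good to about 2 mm. A picture is of the moment at which its call begins. get_calibration takes no time and is no camera call.
A pose or a line that the arm cannot do raises manip.Unreachable and nothing moves.
- manip.sign_off(): hands the job in; it is judged then, once.
Trained networks look in the newest picture that a camera, given by its name, has taken for a name from the list of things; names that differ only in an ending like _2 or _b are one class to them, and where a whole thing is asked for, a point or a joint stands for the part that bears it (a point fixed in the world has none). Each returns a list of dicts, best first, with "confidence" (0 to 1); they miss things now and then, are a little off and sometimes report something else, mostly with a low value. They report only what shows in the picture. A call takes as long as a camera call.
- manip.look_for(camera, name): "at" ([x, y, z] in m, in world coordinates, good to about 4 mm: the middle of the surface that is visible of it).
Readings, each from a call of its own:
- manip.current_time(): time.
- manip.current_qpos(): joint angles.
- manip.current_joint_vel(): joint speeds.
- manip.current_joint_torque(): joint torques, N m.
- manip.current_ee_pos(): TCP position.
- manip.current_tcp_rot(): TCP orientation.
- manip.current_force(): force on the tool from outside, world axes, zero at the start.
- manip.current_ft_torque(): the same for the moment, N m.
- manip.current_grip_width(): opening from 0.0 (shut) to 1.0 (fully open).
- manip.current_grip_force(): force on a finger pad.
Only numpy, scipy, OpenCV 4.12 (cv2) and the standard library are available. Lean on these libraries where they do the work, as an engineer would, in place of code of your own. Each camera call takes 0.05 s, during which the arm holds its last target. There are 200 camera calls.

### The job

Start the dryer: on the white control console, turn the largest of the three dials clockwise (seen from above) until it clicks over its detent into the next notch, one sixth of a turn on, then let go of it. Leave the two smaller dials as they are set.

Things in the scene. Friction and masses are not known exactly. Their poses are not given: they have to be found in the camera images.
- timer_grip (a point): Grip point of the largest of three dials, in a row (some 150 mm apart, any order) on a white console 50 mm high. White plate 88 mm wide, 10 high; grey skirt 64 wide, 8 high; on it a bar 61 long, 16 thick, 34 high, black pointer line on one half. The point: on the dial's vertical axis, 13 mm below the bar's top, 97 above the counter. Turns with the dial: x along the bar (pointer at -x), z up.
- timer (a joint): Angle of that dial, rad, growing clockwise from above. It rests in two notches, marked by black ticks on the plate: off at 0 (starts there) and run at 1.05, each also a hard stop. A sprung detent pushes back with up to 0.16 N m, fading to nothing half-way (0.52), then snaps the dial on into the run notch and holds it there.
- heat_pointer (a point): Pointer end of a smaller dial, to be left alone: skirt of 40 mm diameter, bar 38 x 12 x 26 mm high, on a fixed plate of 64 mm diameter with five ticks. The point is on the bar's top edge, 19 mm from that dial's axis towards its own -x; the dial turns freely with light friction.
- signal_pointer (a point): Pointer end of the other smaller dial, to be left alone: same sizes and same place of the point as the heat dial, with three ticks on its plate.

How it is judged:
By the outcome, as a careful person would: the job done as asked, in the order asked, and still so for the second after the job is handed in, with the robot touching nothing.
It also fails if it takes over 30 s, if anything falls off the work surface, if the arm or the gripper's body presses on something with over 40 N, if the wrist force passes 120 N, or if a joint passes its speed limit or range.

## Working session

There is one attempt and no reset: what is moved stays moved. The work goes in short steps, each a Python script; the robot and the scene stay as the last script left them, time stands still between calls to the robot, and variables do not carry over. Pictures are saved under pics/ and viewed, at most 10 in all, crops included, and the job is handed in when it is done.

```bash
mkdir -p pics
python3 - <<'E'
from bench import manip
import cv2,numpy as np
for c in("scene","top"):
    p,d=manip.grab_frame(c); cv2.imwrite(f"pics/{c}0.png",p[:,:,::-1]); np.save(f"{c}0.npy",d)
    for n in("timer_grip","heat_pointer","signal_pointer"):
        print(c,n,[(np.round(r["at"],3),round(r["confidence"],2)) for r in manip.look_for(c,n)])
    k=manip.get_calibration(c);print(k["camera_matrix"][0],-k["R"].T@k["t"])
print(manip.current_time())
E
```

```text
scene timer_grip [(array([0.546, 0.009, 0.082]), 0.65)]
scene heat_pointer [(array([0.513, 0.154, 0.075]), 0.91)]
scene signal_pointer [(array([ 0.582, -0.137,  0.073]), 0.64)]
[554.00039557   0.         322.31805234] [ 1.14965667 -0.18517883  0.60796787]
top timer_grip [(array([0.526, 0.011, 0.069]), 0.83)]
top heat_pointer [(array([0.506, 0.16 , 0.073]), 0.65)]
top signal_pointer [(array([ 0.571, -0.129,  0.075]), 0.89)]
[474.30432602   0.         321.54694352] [0.39627381 0.03869068 0.86698073]
0.4
```

View pics/top0.png

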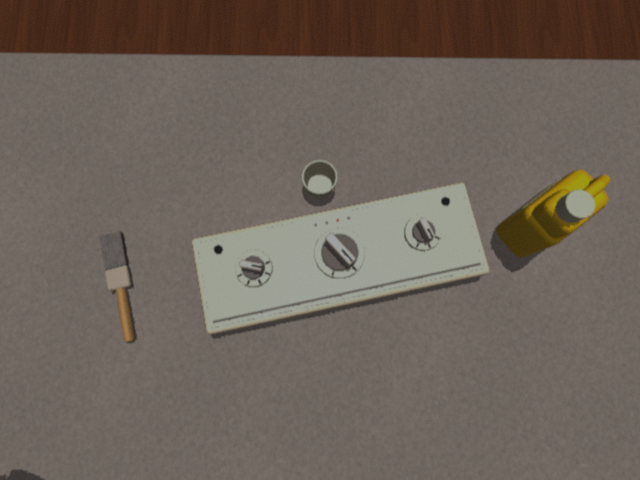

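View pics/scene0.png

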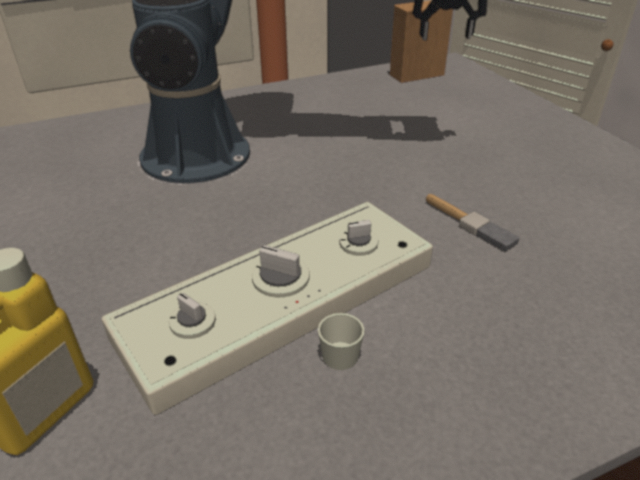

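The top view shows the largest dial in the middle at about (340,253), with its bar running from upper left to lower right. The smaller dials are at (253,268) and (423,233). Next I'll fit the bar from depth and take a closer crop.

```bash
cat > h.py <<'E'
from bench import manip
import cv2,numpy as np
def pts(c,d):
    k=manip.get_calibration(c);K,R,t=np.array(k["camera_matrix"]),np.array(k["R"]),np.array(k["t"])
    v,u=np.indices(d.shape)
    P=np.stack([(u-K[0,2])/K[0,0]*d,(v-K[1,2])/K[1,1]*d,d],-1)
    return (P-t)@R
def bar(c,d,zmin=.1):
    W=pts(c,d); m=(np.hypot(W[...,0]-.535,W[...,1]-.01)<.06)&(W[...,2]>zmin)&(d>0)
    p=W[m]; r=cv2.minAreaRect(p[:,:2].astype(np.float32)*1000)
    return p,r,cv2.boxPoints(r)
E
python3 - <<'E'
from h import *
for c in("top","scene"):
    p,r,b=bar(c,np.load(c+"0.npy"));print(c,len(p),r,b.round(1).tolist(),np.median(p[:,2]),p[:,2].max())
a=cv2.imread("pics/top0.png")[215:290,290:390];b=cv2.imread("pics/scene0.png")[230:305,230:330]
cv2.imwrite("pics/c1.png",cv2.resize(a,(800,600),interpolation=cv2.INTER_CUBIC))
E
```

```text
top 344 ((536.1364135742188, 12.543863296508789), (59.701175689697266, 15.938138961791992), 42.90223693847656) [[508.79998779296875, -1.899999976158142], [519.7000122070312, -13.600000381469727], [563.4000244140625, 27.0], [552.5999755859375, 38.70000076293945]] 0.10286213754624948 0.10725791844735236
scene 267 ((537.0870971679688, 11.781660079956055), (58.936317443847656, 18.08049774169922), 41.66249465942383) [[509.1000061035156, -1.100000023841858], [521.0999755859375, -14.600000381469727], [565.0999755859375, 24.600000381469727], [553.0999755859375, 38.099998474121094]] 0.10187083780608286 0.10506895659190471
```

View pics/c1.png

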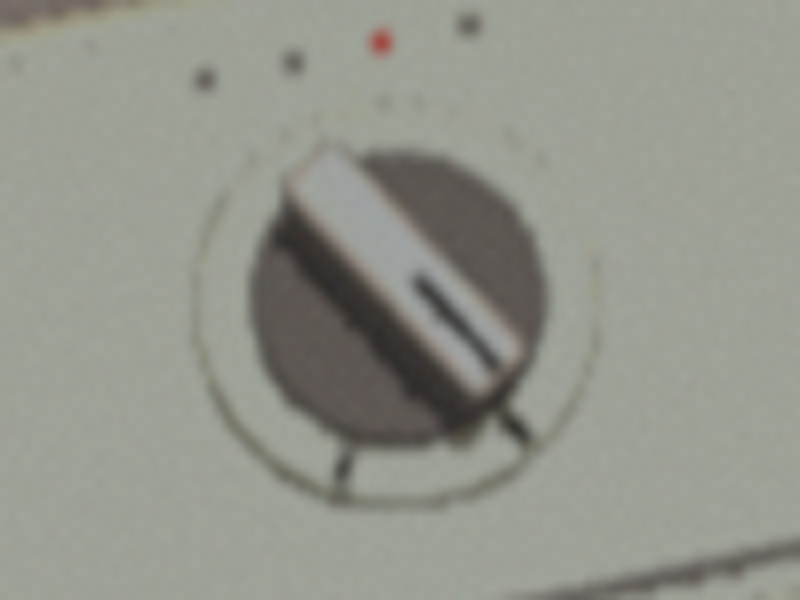

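The crop shows the pointer on the lower-right tick (520,430) and the run tick at (343,470), which is clockwise from it. The bar centre is at (0.5366, 0.0122), with its axis at 42.3° in world.

Run:
```python
from h import *
def rot(a):
    a=np.deg2rad(a);c,s=np.cos(a),np.sin(a);return np.array([[c,s,0],[s,-c,0],[0,0,-1.]])
C=[.5366,.0122]
best=None
for a in(42.3,222.3):
    q0=manip.inverse_kinematics(C+[.078],rot(a)); q1=manip.inverse_kinematics(C+[.078],rot(a-60))
    print(a,np.round(q0,2),np.round(q1,2))
    if q0 is None or q1 is None or abs(q1[5]-q0[5])>1.3: continue
    w=max(abs(q0[5]),abs(q1[5]))
    if best is None or w<best[0]: best=(w,a)
a=best[1];print(a)
manip.move_ptp(C+[.19],rot(a))
manip.move_l(C+[.078],max_speed=.08)
print("force",manip.current_force().round(1) if hasattr(manip.current_force(),'round') else manip.current_force())
manip.set_gripper(0.0,60)
print(manip.current_grip_width(),manip.current_grip_force(),manip.current_force(),manip.current_ee_pos())
for k in range(1,7):
    q=manip.inverse_kinematics(C+[.078],rot(a-10*k)); manip.move_j(q)
    print(10*k,np.round(manip.current_ft_torque(),2),np.round(manip.current_force(),1))
print(manip.current_grip_width(),manip.current_grip_force(),manip.current_time())
```

```text
42.3 [-0.06  0.48  1.79 -0.    0.87  0.77] [-0.06  0.48  1.79 -0.    0.87  1.82]
222.3 [-0.06  0.48  1.79 -0.    0.87 -2.37] [-0.06  0.48  1.79 -0.    0.87 -1.33]
42.3
force [0.  0.4 0.1]
0.0010579080445160824 0.0 [-0.72249854  1.1010029   0.54879028] [0.5365954  0.01218718 0.07796809]
10 [-0.01  0.02 -0.03] [0.1 0.4 0.5]
20 [-0.03  0.01  0.05] [-0.4  0.1  0.2]
30 [-0.08  0.04  0.05] [ 0.4 -0.2 -0.6]
40 [-0.02  0.02 -0.02] [ 0.  -0.7  0.5]
50 [ 0.01  0.   -0.01] [ 0.4 -0.2 -0.2]
60 [ 0.03 -0.03 -0.05] [-0.9 -1.1 -0.2]
-0.0015995619779564183 0.0 6.7
```

The fingers shut on nothing, so I'll look before moving anything.

Run:
```python
from h import *
t,d=manip.grab_frame("top");s,_=manip.grab_frame("scene")
a=cv2.resize(t[190:320,230:450],(660,390))
b=cv2.resize(s[180:330,180:400],(308,210))
cv2.imwrite("pics/t1.png",t[:,:,::-1]);cv2.imwrite("pics/s1.png",cv2.resize(s[100:340,120:440],(800,600))[:,:,::-1])
print(manip.current_ee_pos(),manip.current_tcp_rot(),manip.current_grip_width())
```

```text
[0.53659241 0.01220914 0.07799622] [[ 9.54584879e-01 -2.97939103e-01 -1.90750456e-05]
 [-2.97939103e-01 -9.54584879e-01 -9.65856050e-06]
 [-1.53310872e-05  1.49031178e-05 -1.00000000e+00]] -0.0001703795327036291
```

View pics/s1.png

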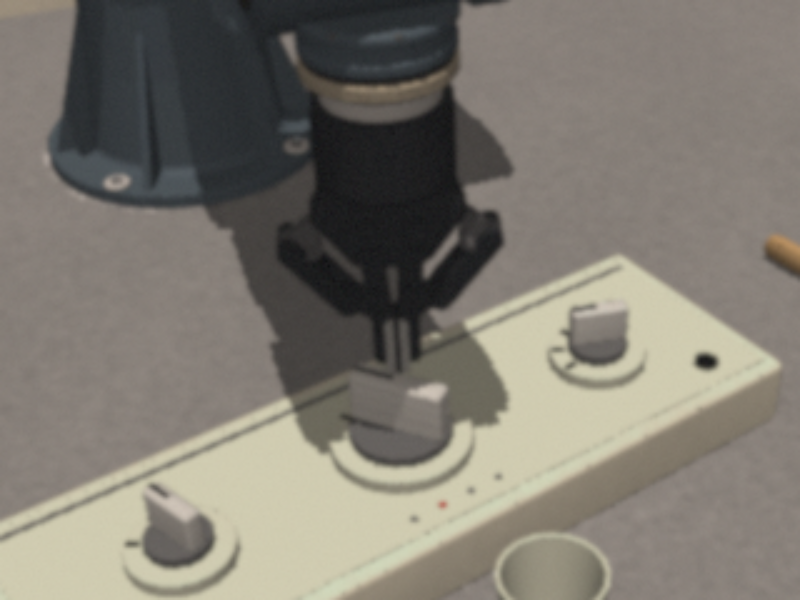

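The closed fingertips end at about (395,370) in the crop, level with the bar's top edge and behind it. Depth will tell me where they really are.

Run:
```python
from h import *
s,d=manip.grab_frame("scene");W=pts("scene",d)
k=manip.get_calibration("scene")
def pj(X):
    c=np.array(k["R"])@X+k["t"];u=np.array(k["camera_matrix"])@c;return (u[:2]/u[2]).round(1)
T=np.array(manip.current_ee_pos());print("tcp px",pj(T),"+19mm",pj(T+[0,0,.019]),"barTop",pj(np.array([.5366,.0122,.11])))
for r in range(228,262,3): print(r,[tuple((W[r,c]*1000).astype(int)) for c in(272,276,280,284)])
p,r,b=bar("scene",np.load("scene0.npy"),.03);print(np.percentile(p[:,2],[5,25,50,75,95]))
W0=pts("scene",np.load("scene0.npy"));W1=pts("top",np.load("top0.npy"))
for n,w in(("scene",W0),("top",W1)):
    m=(w[...,2]>.03)&(w[...,2]<.057)&(abs(w[...,0]-.54)<.05)&(abs(abs(w[...,1]-.01)-.075)<.02);print(n,"console z",np.median(w[...,2][m]))
```

```text
tcp px [280.  264.4] +19mm [279.3 254.5] barTop [278.9 247.6]
228 [(np.int64(546), np.int64(0), np.int64(155)), (np.int64(542), np.int64(8), np.int64(150)), (np.int64(546), np.int64(12), np.int64(151)), (np.int64(551), np.int64(16), np.int64(153))]
231 [(np.int64(541), np.int64(2), np.int64(146)), (np.int64(545), np.int64(6), np.int64(147)), (np.int64(546), np.int64(12), np.int64(146)), (np.int64(547), np.int64(17), np.int64(145))]
234 [(np.int64(540), np.int64(2), np.int64(140)), (np.int64(547), np.int64(5), np.int64(143)), (np.int64(549), np.int64(11), np.int64(143)), (np.int64(545), np.int64(18), np.int64(139))]
237 [(np.int64(540), np.int64(1), np.int64(134)), (np.int64(545), np.int64(6), np.int64(137)), (np.int64(548), np.int64(11), np.int64(137)), (np.int64(542), np.int64(18), np.int64(131))]
240 [(np.int64(540), np.int64(1), np.int64(129)), (np.int64(547), np.int64(5), np.int64(133)), (np.int64(546), np.int64(11), np.int64(131)), (np.int64(544), np.int64(17), np.int64(127))]
243 [(np.int64(540), np.int64(1), np.int64(124)), (np.int64(543), np.int64(5), np.int64(125)), (np.int6
[... 625 characters left out ...]
(19), np.int64(100))]
255 [(np.int64(535), np.int64(1), np.int64(99)), (np.int64(539), np.int64(6), np.int64(100)), (np.int64(543), np.int64(11), np.int64(101)), (np.int64(547), np.int64(15), np.int64(102))]
258 [(np.int64(535), np.int64(0), np.int64(93)), (np.int64(540), np.int64(5), np.int64(95)), (np.int64(545), np.int64(9), np.int64(97)), (np.int64(549), np.int64(14), np.int64(98))]
261 [(np.int64(534), np.int64(0), np.int64(86)), (np.int64(540), np.int64(5), np.int64(89)), (np.int64(544), np.int64(10), np.int64(91)), (np.int64(549), np.int64(14), np.int64(93))]
[0.04983477 0.05141673 0.06012156 0.07237721 0.10157464]
scene console z 0.05094079033768505
top console z 0.051849021765567674
```

View pics/t1.png

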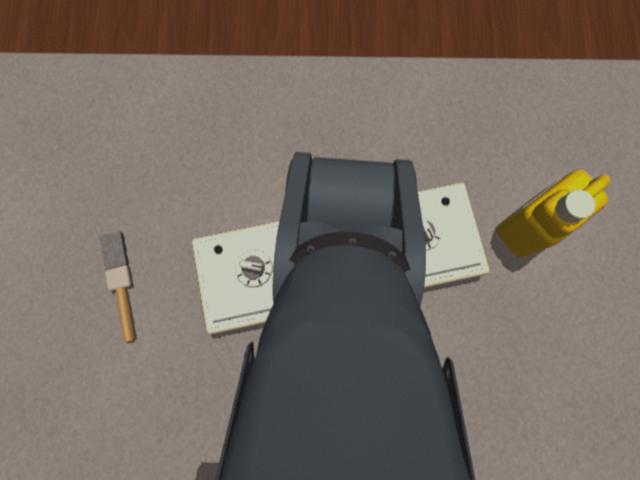

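The bar top measures 0.102 m. The closed fingertips measure about 0.118–0.12 m while the reported TCP height is 0.078, so the real tips are about 40 mm higher than the tool frame says. The x and y agree. The dial hasn't moved. I'll reopen, turn back and go down further with force checks, using the measured offset.

```bash
cat >> h.py <<'E'
def rot(a):
    a=np.deg2rad(a);c,s=np.cos(a),np.sin(a);return np.array([[c,s,0],[s,-c,0],[0,0,-1.]])
C=[.5366,.0122]
E
python3 - <<'E'
from h import *
manip.move_l(C+[.11]); manip.set_gripper(1.0)
manip.move_ptp(C+[.11],rot(42.3))
for z in(.078,.066,.056,.048,.042):
    manip.move_l(C+[z],max_speed=.06); f=np.array(manip.current_force()); print(z,f.round(1))
    if np.linalg.norm(f)>6: manip.move_l(C+[z+.012]);break
manip.set_gripper(0.0,50)
print(manip.current_grip_width(),manip.current_grip_force(),np.round(manip.current_force(),1),np.round(manip.current_ft_torque(),2),manip.current_ee_pos(),manip.current_time())
s,_=manip.grab_frame("scene");cv2.imwrite("pics/s2.png",cv2.resize(s[100:340,120:440],(800,600))[:,:,::-1])
E
```

```text
0.078 [ 0.1 -0.3 -0.3]
0.066 [-0.5  0.1  0.4]
0.056 [-0.2  0.5  0. ]
0.048 [ 0.7 -0.2  0.5]
0.042 [ 0.8  0.3 -0.5]
0.1792938687380856 49.09882664680481 [-1.9  0.5  3.5] [0.16 0.34 0.15] [0.53658345 0.01224684 0.04220214] 11.5083
```

View pics/s2.png

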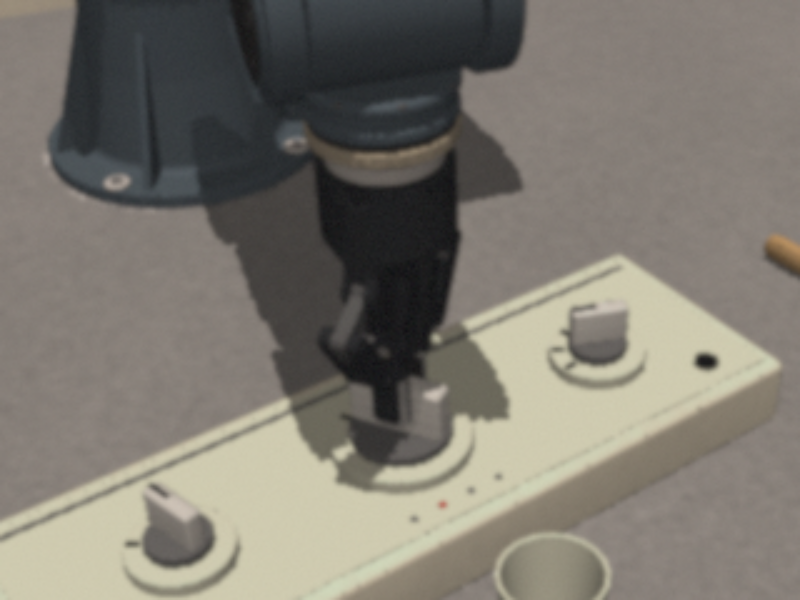

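The fingers now hold the bar at (395,400): 0.18 opening is about 15–16 mm, with 49 N on the pads. Now I'll turn it 60° clockwise.

Run:
```python
from h import *
for k in range(1,7):
    manip.move_j(manip.inverse_kinematics(C+[.042],rot(42.3-10*k)))
    print(10*k,np.round(manip.current_ft_torque(),2),np.round(manip.current_force(),1),round(manip.current_grip_width(),3))
manip.set_gripper(1.0)
manip.move_l(C+[.12]); manip.move_ptp([.25,.45,.2],rot(60))
t,d=manip.grab_frame("top");p,r,b=bar("top",d,.096);print(r,manip.current_time())
cv2.imwrite("pics/t2.png",cv2.resize(t[205:305,220:460],(800,333),interpolation=cv2.INTER_CUBIC)[:,:,::-1])
```

```text
10 [-0.09  0.3   0.13] [-2.7 -0.7  5.2] 0.177
20 [-0.34  0.26  0.1 ] [-0.3 -1.4  5.8] 0.173
30 [-0.75  0.18  0.02] [-1.8 -3.4  5.4] 0.169
40 [-1.03  0.17 -0.13] [-0.1 -5.   5.9] 0.179
50 [-1.3   0.18 -0.18] [-1.6 -6.6  4.6] 0.178
60 [-1.45  0.28 -0.18] [-0.2 -9.2  5.5] 0.173
((536.2369384765625, 12.28171157836914), (15.87926959991455, 61.297813415527344), 73.30945587158203) 16.625
```

View pics/t2.png

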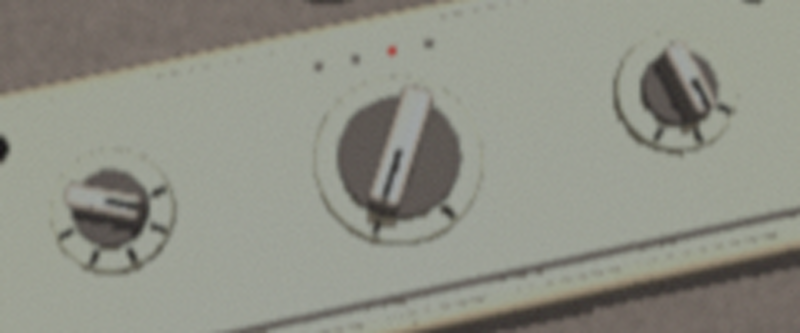

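The pointer now stands on the run tick at (377,228). The bar axis is at -16.7°, a turn of 59°. The two small dials at (110,205) and (680,90) are unchanged, and the arm is clear.

```bash
python3 -c "
from bench import manip
print(manip.sign_off())"
```

```text
the job is handed in; nothing more can be done
None
```

The timer dial is in its run notch and released, the two smaller dials are as they were set, and the job is handed in at about 17 s; the first grasp closed above the bar without moving anything, because the fingertips sit about 40 mm higher than the reported TCP.

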